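# Set up the study desk for an online lesson

### The job

Set this study desk up for an online lesson on the tablet, left and right being as you see them from the robot's side: stand the left-hand speaker on the foam pad left of the tablet and the right-hand speaker on the pad right of it, each upright in the middle of its pad, squared up with the pad, and with its driver side towards you. Put the mouse in the middle of its mat, in line with the mat and its button end pointing away from you, and lay the spectacle case flat in front of the tablet, centred on it and parallel with its lower edge, leaving about three and a half centimetres between the case and the tablet's stand. Do not tip a speaker over on the way, and leave the tumbler standing where it is.

Things in the scene. Friction and masses are not known exactly. Their poses are not given: they have to be found in the camera images.
- speaker_left_mid (a point): left-hand one of two mirror-image light grey desk speakers, 0.4 kg, loose, upright: 60 mm wide (y) between flat flanks, 84 deep (x), 118 high. Front (-x) with two round drivers is slanted: the flank on the left, seen from the front, is 84 mm deep, the other 62. Point: centre of the 60 x 84 mm outline, 59 mm up. x: square to the back, out of it; y: to the long flank; z up. Starts under 0.9 rad off facing the robot.
- speaker_right_mid (a point): right-hand one of two mirror-image light grey desk speakers, 0.4 kg, loose, upright: 60 mm wide (y) between flat flanks, 84 deep (x), 118 high. Front (-x) with two round drivers is slanted: the flank on the right, seen from the front, is 84 mm deep, the other 62. Point: centre of the 60 x 84 mm outline, 59 mm up. x: square to the back, out of it; y: to the short flank; z up. Starts under 0.9 rad off facing the robot.
- mouse_mid (a point): Grey computer mouse, loose, about 0.09 kg: 102 mm long, 58 mm wide, 36 mm high with near-upright sides up to 20 mm. The point is its middle, 18 mm above its underside. x points along it to the front end with the scroll wheel and the two buttons, z up. It starts turned at most 0.7 rad from pointing straight away from the robot.
- glasses_case_mid (a point): Hard brown spectacle case with a steel seam, closed, loose, about 0.12 kg: 158 mm long (its y), 58 mm across (its x), 38 mm high. The point is its middle, 19 mm above its underside; z up. The two ends are alike.
- pad_left: Dark foam pad fixed on the desk on the left of the tablet, seen from the robot: 112 mm deep (its x), 92 mm wide (its y), 20 mm thick. Origin: centre of its underside. x points away from the robot, z up. The two pads are alike; only their side of the tablet tells them apart.
- pad_right: Dark foam pad fixed on the desk on the right of the tablet, seen from the robot: 112 mm deep (its x), 92 mm wide (its y), 20 mm thick. Origin: centre of its underside. x points away from the robot, z up. The two pads are alike; only their side of the tablet tells them apart.
- mouse_mat: Flat grey mouse mat fixed on the desk at one side or the other: 190 mm (its x, pointing away from the robot) by 150 mm, 3 mm thick. Origin: centre of its underside; z up.
- tablet: Tablet, 196 mm wide, leaning back on an aluminium stand, fixed, screen to the robot; 130 mm high. Origin: on the desk, centre of the stand's base plate (110 mm deep, 130 wide, 6 thick). x points away from the robot, square to the screen's lower edge; y left; z up. The base plate's front edge, the foremost part of the stand, is at x = -55 mm.
- tumbler: Bystander: champagne-coloured steel tumbler, 69 mm across, 136 mm high, standing loose on a 5 mm cork coaster at the side where the mouse mat is not. Origin: centre of its underside.
Mind the look-alikes: they are no part of the job. Of the things that look like the part that bears mouse_mid, take the one that is farthest to the robot's right at the start. What is shaped like the part that bears speaker_left_mid but orange or turquoise is not meant.

How it is judged:
By the outcome, as a careful person would: the job done as asked, in the order asked, and still so for the second after the job is handed in, with the robot touching nothing.
It also fails if it takes over 115 s, if anything falls off the work surface, if the arm or the gripper's body presses on something with over 40 N, if the wrist force passes 120 N, or if a joint passes its speed limit or range.

### The arm

A 6-joint arm with a two-finger parallel gripper is mounted at the origin on the work surface. World frame = base frame: x ahead of the robot, y to its left, z up, the work surface at z = 0. Lengths are in m, angles in rad, forces in N, time in s.
With the tool pointing down it reaches from about 0.275 to 0.825 m from the base axis. Payload 5.2 kg.
Tool frame: the origin (TCP) lies at the centre of the arm's flange, where the gripper is bolted on; the fingertips stand 186 mm ahead of it and the grasp point (between the pads) lies 167 mm ahead of it; z points along the fingers, y is the line along which they close (so a half turn about z gives the same grasp; the last joint's range is limited). The gripper opens to 93 mm and grips with 3 to 60 N. Pads are 15 mm wide; open, the fingers measure 128 mm over their backs; the gripper's body (75 mm by 188 mm) begins 65 mm behind the grasp point.
Start: joints at [1.027, 0.259, 1.535, -0, 1.348, -0.203], TCP at [0.184, 0.518, 0.405] pointing down, gripper open.
Joint ranges: [-3.14, 3.14], [-0.91, 2.08], [0.19, 2.58], [-1.22, 4.36], [0.22, 2.71], [-3.12, 3.12]. Speed limits (rad/s): [2.57, 2.57, 3.14, 3.14, 3.14, 3.14].

### API

Orientations are given as [roll, pitch, yaw] about the fixed x, y, z axes, in that order (R = Rz(yaw) Ry(pitch) Rx(roll)).
In Python, from cell import r, read_camera, workorder gives the robot as it stands. The module is installed in compiled form; this text tells all that it offers.
- The arm moves only by the tool move_arm, never from a script. Its argument "plan" is a list of rows, each an object with "delta_pos": the shift along the tool's x, y, z scaled (see below), a list of three; "turn": the turn, a rotation vector about the tool's x, y, z scaled (see below), a list of three. A call has 1 to 20 rows; each row is the pose to reach, as a shift and turn from the pose commanded when the call began, along the tool's axes at that moment, turning the shorter way round; what a row does not reach only later rows make up. The controller multiplies each number of a shift by 0.25 m and each number of a turn by 180 degrees. A row lasts 1/10 s, in which the tool goes at most 50 mm and 8.59 degrees, less where a joint would pass 70% of its speed; a pose out of reach is approached as far as the arm can. A call with a number of a shift or a turn outside -1 to 1 is refused whole. A call with a gripper value outside its range is refused whole. "fingers" is the opening, from -1 (shut) to 1 (fully open), set as the call begins (left out, the last holds). The fingers move at their own pace and stop on an object; the grip force is fixed at half the most. Time passes only in rows, so rows that repeat a pose let the fingers close. It gives the time, the measured TCP pose, the force, the opening and the grip force at its end, in the units of the state.
- r.get_obs(): the state, without advancing time (a new reading comes with each control period).
- read_camera(name): name is "side" or "top"; returns a dict with "frame" (400x640x3 uint8, blue, green, red), "mtx" (3x3 intrinsics, pixels), "dist" ([k1, k2, p1, p2, k3] as OpenCV has them; the pictures are not rectified), "origin" and "orientation" of the camera in the world. Camera axes: x right, y up, looking along -z (the intrinsics and any distortion apply to the point x, -y, -z); pixel columns grow to the right and rows downward; lengths in m; the calibration is good to about 2 mm. A picture is of the moment at which its call begins. There is no depth.
- workorder.job_done(): hands the job in; it is judged then, once.
The state is a dict: "time": time; "qpos": joint angles; "dq": joint speeds; "tau": joint torques, N m; "ee_pos": TCP position; "ee_rot": TCP orientation; "contact_force": force on the tool from outside, world axes, zero at the start; "moment": the same for the moment, N m; "gripper_width": finger opening in m; "gripper_force": force on a finger pad.
Only numpy, scipy, OpenCV 4.12 (cv2) and the standard library are available. Lean on these libraries where they do the work, as an engineer would, in place of code of your own. Each camera call takes 0.05 s, during which the arm holds its last target. There are 200 camera calls.

## Working session

There is one attempt and no reset: what is moved stays moved. The work goes in short steps, Python scripts to look and compute and a tool call to move; the robot and the scene stay as the last step left them, time stands still between calls to the robot, and variables do not carry over. Pictures are saved under pics/ and viewed, at most 14 in all, crops included, and the job is handed in when it is done.

Besides the shell and the picture viewer there is one more tool, called after "Emit:" by a JSON object that holds its "api" and its "payload". move_arm: Moves the arm, as the interface text tells. Its arguments: {"type":"object","properties":{"plan":{"type":"array"},"fingers":{"type":"number"}},"required":["plan"]}

```bash
mkdir -p pics; python3 - <<'E'
from cell import r, read_camera
import cv2
for n in("top","side"):
    d=read_camera(n); cv2.imwrite(f"pics/{n}0.png",d["frame"]); print(n,d["mtx"],d["dist"],d["origin"],d["orientation"])
print(r.get_obs())
E
```

```text
top [[473.4210723    0.         317.56163932]
 [  0.         473.4210723  192.98816464]
 [  0.           0.           1.        ]] [-0.06142749  0.          0.          0.          0.        ] [0.29694096 0.00547088 1.33091023] [ 0.20747521  0.00465837 -1.56094597]
side [[420.94722309   0.         314.45898922]
 [  0.         420.94722309 202.04170268]
 [  0.           0.           1.        ]] [-0.08676848  0.          0.          0.          0.        ] [0.40438333 0.79651238 0.7853681 ] [ 0.84920045  0.00319963 -2.95751734]
{'time': 0.1, 'qpos': array([ 1.02722541e+00,  2.59265666e-01,  1.53592803e+00, -2.63704817e-05,
        1.34800825e+00, -2.02786490e-01]), 'dq': array([ 6.19640324e-05, -1.57750527e-03, -3.11440876e-03,  1.25003057e-03,
       -7.16331197e-04,  9.00526014e-04]), 'tau': array([ 2.15191743e-03, -4.38208795e+01, -2.84645462e+01,  7.19891349e-02,
        3.62886535e-02, -3.62904962e-05]), 'ee_pos': array([0.18370438, 0.51822166, 0.40402131]), 'ee_rot': array([-3.14001116e+00, -2.98928312e-04,  2.80081384e+00]), 'contact_force': array([-0.32342313, -0.38923206,  0.06782931]), 'moment': array([-0.04696766,  0.0105405 , -0.00934795]), 'gripper_force': 0.0, 'gripper_width': 0.09257406381235629}
```

View pics/top0.png

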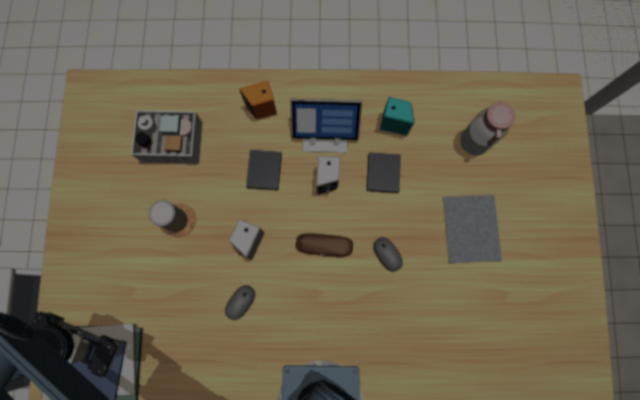

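View pics/side0.png

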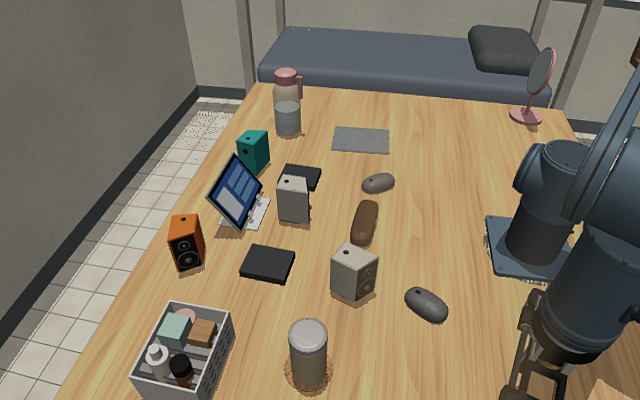

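Candidates for each item:
- **Mice:** (388,253) and (240,302) in the top view. The rightmost, (388,253), is the one meant.
- **Speaker shapes:** grey at (246,238) and (328,174), plus orange (258,100) and turquoise (397,116), which are decoys.
- **Fixed items:** pads at (264,170) and (383,172), mat at (472,228), case at (324,245), tumbler at (165,214).

Next I'll check which grey speaker has which handedness in crops, and take first measurements.

```bash
cat > h.py <<'E'
import numpy as np, cv2
from scipy.spatial.transform import Rotation as R
from cell import r, read_camera
def ray(d,px):
    p=cv2.undistortPoints(np.array(px,float).reshape(-1,1,2),d["mtx"],d["dist"]).reshape(-1,2)
    v=np.c_[p[:,0],-p[:,1],-np.ones(len(p))]
    return R.from_euler("xyz",d["orientation"]).apply(v)
def onz(d,px,z):
    v=ray(d,px); o=np.array(d["origin"]); return (o+v*((z-o[2])/v[:,2])[:,None])[:,:2]
def pix(d,P):
    c=R.from_euler("xyz",d["orientation"]).inv().apply(np.atleast_2d(P)-d["origin"])*[1,-1,-1]
    return cv2.projectPoints(c.reshape(-1,1,3),np.zeros(3),np.zeros(3),d["mtx"],d["dist"])[0].reshape(-1,2)
def blob(m,box,minA=20):
    k=np.zeros_like(m); x0,y0,x1,y1=box; k[y0:y1,x0:x1]=m[y0:y1,x0:x1]
    c=max(cv2.findContours(k,cv2.RETR_EXTERNAL,cv2.CHAIN_APPROX_NONE)[0],key=cv2.contourArea); return c.reshape(-1,2)
def rect(P):
    c,(w,h),a=cv2.minAreaRect((P*1000).astype(np.float32)); return np.round(c,1),round(w,1),round(h,1),round(a,1)
E
python3 - <<'E'
from h import *
d=read_camera("top"); f=d["frame"]; s=read_camera("side")
cv2.imwrite("pics/c1.png",cv2.resize(f[145:295,220:420],(800,600),interpolation=cv2.INTER_CUBIC))
cv2.imwrite("pics/c2.png",cv2.resize(s["frame"][160:325,230:450],(800,600),interpolation=cv2.INTER_CUBIC))
hsv=cv2.cvtColor(f,cv2.COLOR_BGR2HSV); 
for n,p in dict(padL=(264,170),padR=(383,172),mat=(472,228),mouse=(388,256),case=(325,246),spkL=(243,232),spkR=(328,165),wood=(350,200),base=(325,146)).items(): print(n,hsv[p[1],p[0]],onz(d,[p],0.)[0])
dark=((hsv[...,2]<75)&(hsv[...,1]<90)).astype(np.uint8)
for b in((240,145,290,195),(360,150,405,195)): print("pad",rect(onz(d,blob(dark,b),.02)))
gr=((hsv[...,1]<60)).astype(np.uint8)
for n,b,z in(("mat",(435,185,510,270),.003),("mouse",(365,230,410,275),.015)): print(n,rect(onz(d,blob(gr,b),z)))
cs=((hsv[...,2]<105)).astype(np.uint8)
print("case",rect(onz(d,blob(cs,(285,225,362,262)),.015)))
E
```

```text
padL [120   5  55] [0.64393611 0.17079647]
padR [150   4  57] [ 0.64095211 -0.17484314]
mat [90  6 89] [ 0.47917542 -0.42578775]
mouse [15  6 85] [ 0.39852988 -0.18452328]
case [12 97 79] [ 0.42506707 -0.00796013]
spkL [  0   2 123] [0.46228467 0.22442829]
spkR [ 0  5 98] [ 0.66051383 -0.01511988]
wood [ 21  95 126] [ 0.55733542 -0.07866976]
base [  0   2 128] [ 0.71819193 -0.00601848]
pad (array([639.6, 168.7]), 90.8, 112.8, 86.2)
pad (array([ 634.5, -172.5]), 91.3, 111.9, 86.5)
mat (array([ 478.3, -424.1]), 190.8, 150.8, 2.7)
mouse (array([ 403. , -181.5]), 96.3, 52.9, 33.0)
case (array([427.2,  -4.9]), 161.8, 63.9, 84.8)
```

View pics/c1.png

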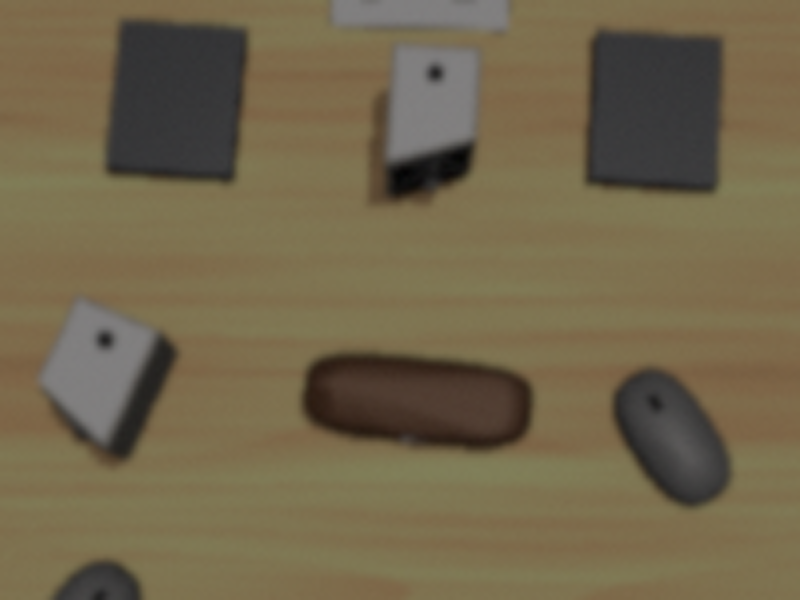

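View pics/c2.png

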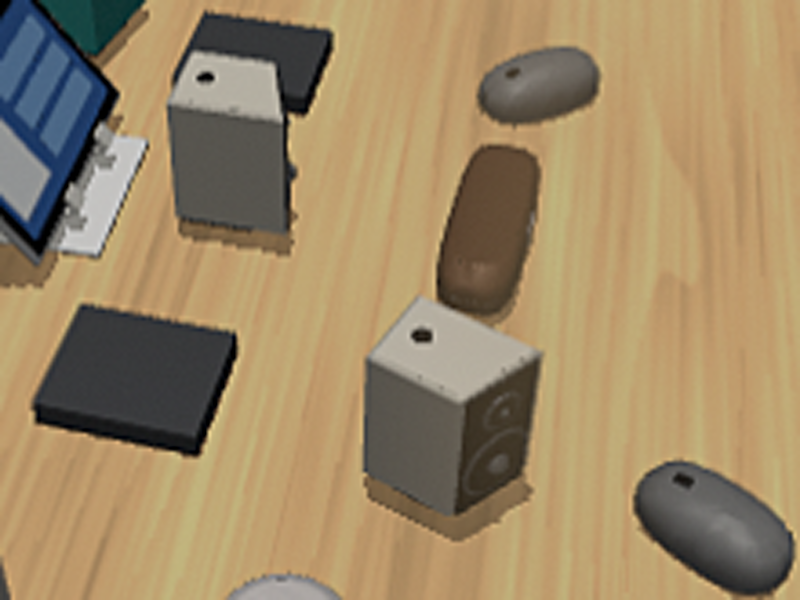

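The middle grey speaker at (328,174) has its long flank on its left (120 against 97 px in the crop). That makes it speaker_left, although it starts to the right of the other one. The one at (246,238) has its long flank on its right (123 against 89 px), so it is speaker_right. The mouse's wheel slot is at the far-left end, crop (655,400). I'll measure the top faces and the tablet stand now.

```bash
cat >> h.py <<'E'
def go(x,y,z,yaw,start=None):
    """grasp-point target -> delta_pos, turn (in move units) from measured pose"""
    o=r.get_obs(); p=np.array(o["ee_pos"]); A=R.from_euler("xyz",o["ee_rot"])
    T=R.from_euler("xyz",[np.pi,0,np.radians(yaw)])
    d=A.inv().apply(np.array([x,y,z+.167])-p)/.25; t=(A.inv()*T).as_rotvec()/np.pi
    print("go",(x,y,z,yaw),"delta",np.round(d,4),"turn",np.round(t,4))
E
python3 - <<'E'
from h import *
d=read_camera("top"); f=d["frame"]; hsv=cv2.cvtColor(f,cv2.COLOR_BGR2HSV)
lt=((hsv[...,1]<35)&(hsv[...,2]>72)).astype(np.uint8)
for n,b in(("left",(312,154,345,196)),("right",(225,215,268,262))):
    c=blob(lt,b); P=onz(d,c,.118); print(n,rect(P)); q=cv2.approxPolyDP(c.reshape(-1,1,2),4,True).reshape(-1,2); print(np.round(onz(d,q,.118)*1000).tolist())
b=((hsv[...,1]<35)&(hsv[...,2]>100)).astype(np.uint8)
c=blob(b,(296,139,355,154)); print("plate px",c.min(0),c.max(0))
e=np.array([[u,c[c[:,0]==u][:,1].max()] for u in range(c[:,0].min()+4,c[:,0].max()-3)]);P=onz(d,e+[0,.5],.006)
k=np.polyfit(P[:,1],P[:,0],1);print("edge slope",k,"yaw",-np.degrees(np.arctan(k[0])))
m=np.vstack([c[c[:,1]==v][[0,-1]] if 0 else [[c[c[:,1]==v][:,0].min(),v],[c[c[:,1]==v][:,0].max(),v]] for v in range(146,150)]);print("plate sides",onz(d,m,.006).round(4).tolist())
blk=((hsv[...,2]<60)|((hsv[...,1]>120)&(hsv[...,0]>90))).astype(np.uint8)
c=blob(blk,(285,95,370,150)); q=cv2.approxPolyDP(c.reshape(-1,1,2),4,True).reshape(-1,2); print("tablet px",q.tolist(),onz(d,q,.03).round(3).tolist(),onz(d,q,.13).round(3).tolist())
go(.60,0,.25,180)
E
```

```text
left (array([612. , -12.8]), 56.8, 79.7, 86.8)
[[653.0, 8.0], [574.0, 15.0], [588.0, -37.0], [648.0, -42.0]]
right (array([434.1, 204.9]), 58.5, 79.0, 65.7)
[[479.0, 217.0], [427.0, 238.0], [389.0, 195.0], [456.0, 164.0]]
plate px [303 140] [346 152]
edge slope [-0.00443595  0.69959591] yaw 0.25415967078705265
plate sides [[0.7158, 0.0583], [0.7168, -0.0673], [0.7127, 0.0583], [0.7138, -0.0673], [0.7097, 0.0582], [0.7107, -0.0673], [0.7066, 0.0582], [0.7077, -0.0673]]
tablet px [[291, 102], [293, 138], [357, 139], [360, 103]] [[0.843, 0.095], [0.732, 0.087], [0.731, -0.098], [0.841, -0.108]] [[0.801, 0.088], [0.699, 0.08], [0.697, -0.09], [0.8, -0.099]]
go (0.6, 0, 0.25, 180) delta [-2.2621 -1.3976 -0.0497] turn [-2.000e-04 -1.000e-04 -1.085e-01]
```

Measured:
- Left speaker at (0.612, -0.013), yaw about -4.5°.
- Right speaker at (0.434, 0.205), yaw about -24°.
- Stand front edge at x = 0.700, centre y = -0.005.

All of these fit the given sizes. I'll go to the left speaker first.

Emit:
{"api": "move_arm", "payload": {"plan": [{"delta_pos": [-0.95,-0.59,0],"turn": [0,0,-0.0833]},{"delta_pos": [-0.95,-0.59,0],"turn": [0,0,-0.0833]},{"delta_pos": [-0.95,-0.59,0],"turn": [0,0,-0.0833]},{"delta_pos": [-0.95,-0.59,0],"turn": [0,0,-0.0833]},{"delta_pos": [-0.95,-0.59,0],"turn": [0,0,-0.0833]},{"delta_pos": [-0.95,-0.59,0],"turn": [0,0,-0.0833]},{"delta_pos": [-0.95,-0.59,0],"turn": [0,0,-0.0833]},{"delta_pos": [-0.95,-0.59,0],"turn": [0,0,-0.0833]}], "fingers": 1}}

```text
time: 1.05
ee_pos: [0.3587, 0.2995, 0.4047]
ee_rot: [3.141, -0.0, 3.06]
contact_force: [-0.9, 0.9, 0.1]
gripper_width: 0.0931
gripper_force: 0.0
```

```bash
python3 -c "
from h import *
go(.618,-.0135,.2,175.5)"
```

```text
go (0.618, -0.0135, 0.2, 175.5) delta [-1.1361 -1.1635  0.1499] turn [ 0.0001 -0.0002 -0.001 ]
```

Emit:
{"api": "move_arm", "payload": {"plan": [{"delta_pos": [-0.9,-0.92,0],"turn": [0,0,-0.001]},{"delta_pos": [-0.9,-0.92,0],"turn": [0,0,-0.001]},{"delta_pos": [-0.9,-0.92,0],"turn": [0,0,-0.001]},{"delta_pos": [-0.9,-0.92,0],"turn": [0,0,-0.001]},{"delta_pos": [-0.9,-0.92,0],"turn": [0,0,-0.001]},{"delta_pos": [-0.9,-0.92,0],"turn": [0,0,-0.001]},{"delta_pos": [-0.9,-0.92,0],"turn": [0,0,-0.001]},{"delta_pos": [-0.9,-0.92,0],"turn": [0,0,-0.001]},{"delta_pos": [-0.9,-0.92,0],"turn": [0,0,-0.001]},{"delta_pos": [-0.9,-0.92,0],"turn": [0,0,-0.001]}]}}

```text
time: 2.05
ee_pos: [0.5635, 0.0549, 0.4047]
ee_rot: [3.141, -0.001, 3.068]
contact_force: [0.3, -0.7, 0.6]
gripper_width: 0.093
gripper_force: 0.0
```

Emit:
{"api": "move_arm", "payload": {"plan": [{"delta_pos": [-0.236,-0.2435,0.15]},{"delta_pos": [-0.236,-0.2435,0.15]},{"delta_pos": [-0.236,-0.2435,0.15]},{"delta_pos": [-0.236,-0.2435,0.15]},{"delta_pos": [-0.236,-0.2435,0.15]},{"delta_pos": [-0.236,-0.2435,0.15]}]}}

```text
validation failed for argument at $.pl...
```

```bash
python3 -c "
from h import *
go(.618,-.0135,.075,175.5)
s=read_camera('side');cv2.imwrite('pics/s1.png',cv2.resize(s['frame'][60:300,180:480],(750,600)))"
```

```text
go (0.618, -0.0135, 0.075, 175.5) delta [-0.2381 -0.2574  0.6506] turn [ 0.0002 -0.0003  0.0015]
```

View pics/s1.png

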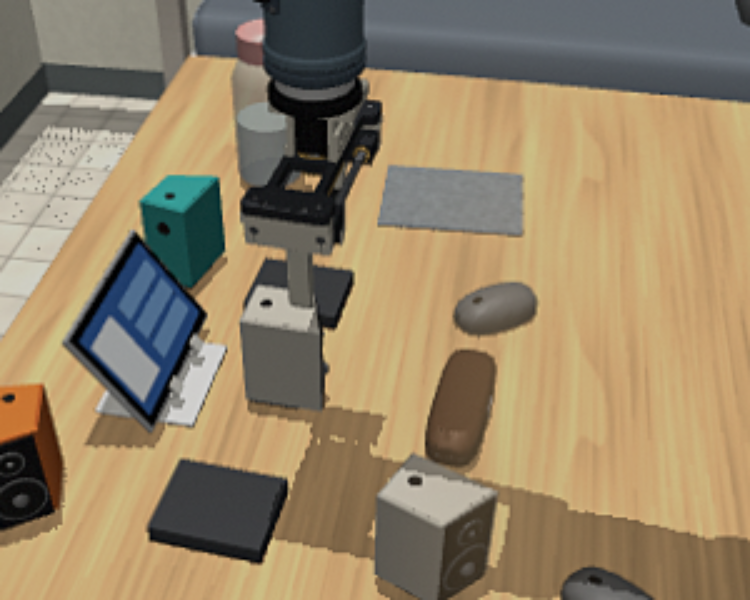

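The gripper is above and short of the grey middle speaker (crop 285,345). Its fingers lie along y and the tablet is clear. The second move call was refused because its rows had no "turn", so I'll resend it with the descent added.

Emit:
{"api": "move_arm", "payload": {"plan": [{"delta_pos": [-0.238,-0.257,0.1],"turn": [0,0,0]},{"delta_pos": [-0.238,-0.257,0.1],"turn": [0,0,0]},{"delta_pos": [-0.238,-0.257,0.15],"turn": [0,0,0]},{"delta_pos": [-0.238,-0.257,0.15],"turn": [0,0,0]},{"delta_pos": [-0.238,-0.257,0.25],"turn": [0,0,0]},{"delta_pos": [-0.238,-0.257,0.35],"turn": [0,0,0]},{"delta_pos": [-0.238,-0.257,0.45],"turn": [0,0,0]},{"delta_pos": [-0.238,-0.257,0.55],"turn": [0,0,0]},{"delta_pos": [-0.238,-0.257,0.62],"turn": [0,0,0]},{"delta_pos": [-0.238,-0.257,0.65],"turn": [0,0,0]},{"delta_pos": [-0.238,-0.257,0.65],"turn": [0,0,0]}]}}

```text
time: 3.2
ee_pos: [0.6182, -0.0142, 0.2421]
ee_rot: [3.141, -0.002, 3.067]
contact_force: [-0.3, 0.8, -0.5]
gripper_width: 0.0929
gripper_force: 0.0
```

Emit:
{"api": "move_arm", "payload": {"plan": [{"delta_pos": [0,0,0],"turn": [0,0,0]},{"delta_pos": [0,0,0],"turn": [0,0,0]},{"delta_pos": [0,0,0],"turn": [0,0,0]},{"delta_pos": [0,0,0],"turn": [0,0,0]},{"delta_pos": [0,0,0],"turn": [0,0,0]},{"delta_pos": [0,0,0],"turn": [0,0,0]},{"delta_pos": [0,0,0],"turn": [0,0,0]},{"delta_pos": [0,0,0],"turn": [0,0,0]}], "fingers": -1}}

```text
time: 4.0
ee_pos: [0.6191, -0.0156, 0.2427]
ee_rot: [3.142, 0.001, 3.066]
contact_force: [-1.4, 2.3, 4.9]
gripper_width: 0.0599
gripper_force: 29.8
```

Emit:
{"api": "move_arm", "payload": {"plan": [{"delta_pos": [0,0,-0.05],"turn": [0,0,0]},{"delta_pos": [0,0,-0.12],"turn": [0,0,0]},{"delta_pos": [0,0,-0.2],"turn": [0,0,0]},{"delta_pos": [0,0,-0.25],"turn": [0,0,0]},{"delta_pos": [0,0,-0.25],"turn": [0,0,0]}]}}

```text
time: 4.5
ee_pos: [0.6194, -0.0159, 0.3066]
ee_rot: [-3.141, 0.003, 3.066]
contact_force: [-0.6, -0.4, -4.6]
gripper_width: 0.0604
gripper_force: 29.8
```

```bash
python3 - <<'E'
from h import *
d=read_camera("top"); f=d["frame"]; hsv=cv2.cvtColor(f,cv2.COLOR_BGR2HSV)
s=read_camera('side');cv2.imwrite('pics/s2.png',np.hstack([cv2.resize(s['frame'][120:320,200:400],(400,400)),cv2.resize(f[100:300,220:420],(400,400))]))
print(r.get_obs()["ee_pos"],np.degrees(r.get_obs()["ee_rot"]))
E
```

```text
[ 0.61863727 -0.01565141  0.3042527 ] [ 1.79999745e+02 -4.75679138e-02  1.75647791e+02]
```

View pics/s2.png

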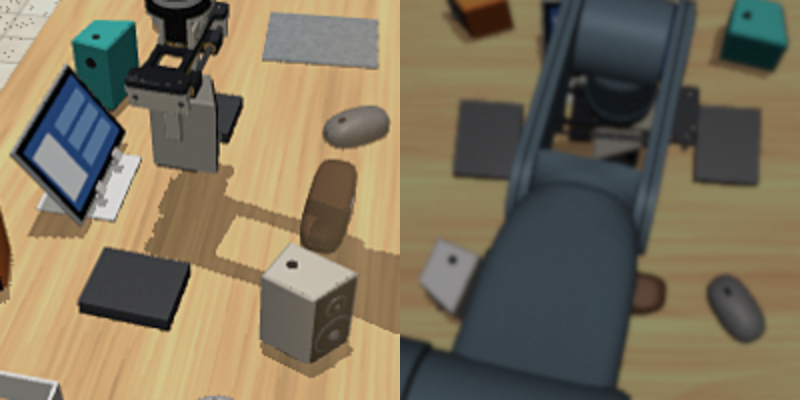

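The left speaker is gripped across its flanks (0.060 m), hanging upright (side crop 185,125). I'll refine the pads, since their front walls bias the outline, and work out the placement.

```bash
python3 - <<'E'
from h import *
d=read_camera("top"); f=cv2.imread("pics/top0.png"); hsv=cv2.cvtColor(f,cv2.COLOR_BGR2HSV)
dark=((hsv[...,2]<78)&(hsv[...,1]<90)).astype(np.uint8)
for n,b,sg in(("L",(240,145,290,195),1),("R",(360,150,405,195),-1)):
    c=blob(dark,b); u0,v0=c.min(0);u1,v1=c.max(0)
    top=np.array([[u,c[c[:,0]==u][:,1].min()-.5] for u in range(u0+6,u1-5)])
    bot=np.array([[u,c[c[:,0]==u][:,1].max()+.5] for u in range(u0+6,u1-5)])
    out=np.array([[c[c[:,1]==v][:,0].min()-.5 if sg>0 else c[c[:,1]==v][:,0].max()+.5,v] for v in range(v0+6,v1-5)])
    inn=np.array([[c[c[:,1]==v][:,0].max()+.5 if sg>0 else c[c[:,1]==v][:,0].min()-.5,v] for v in range(v0+6,v1-5)])
    for k,e,z,a in(("back",top,.02,0),("front",bot,0,0),("outer",out,.02,1),("inner",inn,0,1)):
        P=onz(d,e,z); p=np.polyfit(P[:,1-a],P[:,a],1); print(n,k,P.mean(0).round(4),"ang",round(np.degrees(np.arctan(p[0]))*(-1 if a==0 else 1),2))
go(.6475,.169,.16,176.2); go(.6475,.169,.0965,176.2)
E
```

```text
L back [0.6968 0.1703] ang -4.4
L front [0.5875 0.1689] ang -3.31
L outer [0.6399 0.2148] ang -3.71
L inner [0.6459 0.1246] ang -3.67
R back [ 0.6918 -0.1732] ang -3.22
R front [ 0.5828 -0.1737] ang -3.51
R outer [ 0.6348 -0.2184] ang -4.25
R inner [ 0.6391 -0.1286] ang -3.58
go (0.6475, 0.169, 0.16, 176.2) delta [-0.0596  0.7452 -0.0933] turn [ 0.0001 -0.0006 -0.0031]
go (0.6475, 0.169, 0.0965, 176.2) delta [-0.0601  0.7452  0.1607] turn [ 0.0001 -0.0006 -0.0031]
```

Emit:
{"api": "move_arm", "payload": {"plan": [{"delta_pos": [-0.01,0.06,-0.06],"turn": [0,0,-0.0036]},{"delta_pos": [-0.02,0.18,-0.09],"turn": [0,0,-0.0036]},{"delta_pos": [-0.04,0.34,-0.09],"turn": [0,0,-0.0036]},{"delta_pos": [-0.05,0.5,-0.09],"turn": [0,0,-0.0036]},{"delta_pos": [-0.06,0.64,-0.09],"turn": [0,0,-0.0036]},{"delta_pos": [-0.062,0.72,-0.09],"turn": [0,0,-0.0036]},{"delta_pos": [-0.062,0.7465,-0.07],"turn": [0,0,-0.0036]},{"delta_pos": [-0.062,0.7465,-0.02],"turn": [0,0,-0.0036]},{"delta_pos": [-0.062,0.7465,0.04],"turn": [0,0,-0.0036]},{"delta_pos": [-0.062,0.7465,0.09],"turn": [0,0,-0.0036]},{"delta_pos": [-0.062,0.7465,0.12],"turn": [0,0,-0.0036]},{"delta_pos": [-0.062,0.7465,0.145],"turn": [0,0,-0.0036]},{"delta_pos": [-0.062,0.7465,0.15],"turn": [0,0,-0.0036]},{"delta_pos": [-0.062,0.7465,0.15],"turn": [0,0,-0.0036]}]}}

```text
time: 6.05
ee_pos: [0.6487, 0.169, 0.2673]
ee_rot: [3.142, 0.0, 3.077]
contact_force: [-0.4, 0.5, -4.0]
gripper_width: 0.0602
gripper_force: 29.8
```

```bash
python3 -c "
from h import *
go(.648,.1693,.0962,176.3);o=r.get_obs();print(o['contact_force'],o['ee_pos'][2]-.167)"
```

```text
go (0.648, 0.1693, 0.0962, 176.3) delta [0.0029 0.0011 0.0164] turn [ 0.      0.0001 -0.0001]
[-0.39870017  0.4955309  -3.97957666] 0.10031070775850906
```

Emit:
{"api": "move_arm", "payload": {"plan": [{"delta_pos": [0.002,0.001,0.01],"turn": [0,0,0]},{"delta_pos": [0.002,0.001,0.018],"turn": [0,0,0]},{"delta_pos": [0.002,0.001,0.018],"turn": [0,0,0]}]}}

```text
time: 6.35
ee_pos: [0.648, 0.1697, 0.2628]
ee_rot: [3.142, 0.0, 3.077]
contact_force: [-0.1, -0.6, -5.2]
gripper_width: 0.0596
gripper_force: 29.8
```

Emit:
{"api": "move_arm", "payload": {"plan": [{"delta_pos": [0,0,0],"turn": [0,0,0]},{"delta_pos": [0,0,0],"turn": [0,0,0]},{"delta_pos": [0,0,0],"turn": [0,0,0]},{"delta_pos": [0,0,0],"turn": [0,0,0]},{"delta_pos": [0,0,-0.05],"turn": [0,0,0]},{"delta_pos": [0,0,-0.15],"turn": [0,0,0]},{"delta_pos": [0,0,-0.3],"turn": [0,0,0]},{"delta_pos": [0,0,-0.45],"turn": [0,0,0]},{"delta_pos": [0,0,-0.45],"turn": [0,0,0]}], "fingers": 1}}

```text
time: 7.25
ee_pos: [0.6492, 0.1698, 0.3833]
ee_rot: [3.14, 0.012, 3.077]
contact_force: [0.9, -0.1, 0.8]
gripper_width: 0.0931
gripper_force: 0.0
```

```bash
python3 -c "
from h import *
c=np.radians(-24)
print(.434+.006*np.cos(c),.205+.006*np.sin(c))
go(.4395,.2025,.2,156);go(.4395,.2025,.075,156)
s=read_camera('side');d=read_camera('top');cv2.imwrite('pics/s3.png',np.hstack([cv2.resize(s['frame'][160:320,200:360],(400,400)),cv2.resize(d['frame'][100:260,190:350],(400,400))]))"
```

```text
0.4394812727458556 0.20255958014154518
go (0.4395, 0.2025, 0.2, 156) delta [0.8464 0.0766 0.0548] turn [0.0013 0.0038 0.1128]
go (0.4395, 0.2025, 0.075, 156) delta [0.8526 0.0756 0.5547] turn [0.0013 0.0038 0.1128]
```

View pics/s3.png

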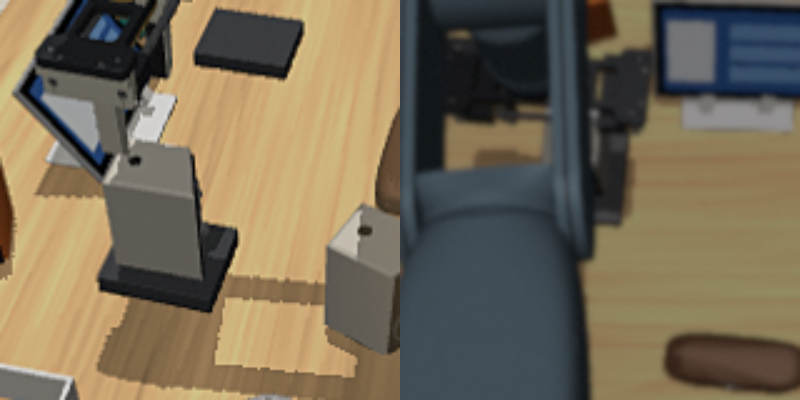

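The left speaker stands upright on the left pad (side crop 155,210), pad margins visible. I'll check it precisely once the arm is out of the way. Next is the right speaker.

Emit:
{"api": "move_arm", "payload": {"plan": [{"delta_pos": [0.1,0.01,0],"turn": [0.0013,0.0038,0.03]},{"delta_pos": [0.25,0.02,0.02],"turn": [0.0013,0.0038,0.06]},{"delta_pos": [0.43,0.04,0.04],"turn": [0.0013,0.0038,0.09]},{"delta_pos": [0.6,0.06,0.055],"turn": [0.0013,0.0038,0.1128]},{"delta_pos": [0.74,0.07,0.055],"turn": [0.0013,0.0038,0.1128]},{"delta_pos": [0.82,0.075,0.055],"turn": [0.0013,0.0038,0.1128]},{"delta_pos": [0.847,0.0766,0.055],"turn": [0.0013,0.0038,0.1128]},{"delta_pos": [0.847,0.0766,0.055],"turn": [0.0013,0.0038,0.1128]},{"delta_pos": [0.847,0.0766,0.055],"turn": [0.0013,0.0038,0.1128]}]}}

```text
time: 8.25
ee_pos: [0.4389, 0.2022, 0.3613]
ee_rot: [-3.136, -0.011, 2.722]
contact_force: [-0.9, 0.9, 0.5]
gripper_width: 0.093
gripper_force: 0.0
```

```bash
python3 -c "
from h import *
go(.4395,.2025,.075,156)"
```

```text
go (0.4395, 0.2025, 0.075, 156) delta [-0.0068  0.0049  0.4771] turn [-0.0019 -0.0034 -0.0001]
```

Emit:
{"api": "move_arm", "payload": {"plan": [{"delta_pos": [0,0,0.06],"turn": [-0.0015,-0.0036,0]},{"delta_pos": [-0.003,0.003,0.16],"turn": [-0.0015,-0.0036,0]},{"delta_pos": [-0.005,0.003,0.28],"turn": [-0.0015,-0.0036,0]},{"delta_pos": [-0.005,0.003,0.38],"turn": [-0.0015,-0.0036,0]},{"delta_pos": [-0.005,0.003,0.44],"turn": [-0.0015,-0.0036,0]},{"delta_pos": [-0.005,0.003,0.475],"turn": [-0.0015,-0.0036,0]},{"delta_pos": [-0.005,0.003,0.475],"turn": [-0.0015,-0.0036,0]},{"delta_pos": [-0.005,0.003,0.475],"turn": [-0.0015,-0.0036,0]}]}}

```text
time: 9.05
ee_pos: [0.4388, 0.2023, 0.243]
ee_rot: [-3.141, 0.001, 2.722]
contact_force: [-0.5, 0.4, -1.2]
gripper_width: 0.093
gripper_force: 0.0
```

Emit:
{"api": "move_arm", "payload": {"plan": [{"delta_pos": [0,0,0],"turn": [0,0,0]},{"delta_pos": [0,0,0],"turn": [0,0,0]},{"delta_pos": [0,0,0],"turn": [0,0,0]},{"delta_pos": [0,0,0],"turn": [0,0,0]},{"delta_pos": [0,0,0],"turn": [0,0,0]},{"delta_pos": [0,0,0],"turn": [0,0,0]},{"delta_pos": [0,0,0],"turn": [0,0,0]},{"delta_pos": [0,0,0],"turn": [0,0,0]}], "fingers": -1}}

```text
time: 9.85
ee_pos: [0.4382, 0.2025, 0.2431]
ee_rot: [-3.141, 0.001, 2.722]
contact_force: [-0.1, 2.0, 4.0]
gripper_width: 0.0598
gripper_force: 29.9
```

```bash
python3 -c "
from h import *
o=r.get_obs();print(o['ee_pos'],np.degrees(o['ee_rot']))"
```

```text
[0.43819823 0.20253258 0.24309498] [-1.79967104e+02  5.70269963e-02  1.55987311e+02]
```

Emit:
{"api": "move_arm", "payload": {"plan": [{"delta_pos": [0,0,-0.05],"turn": [0,0,0]},{"delta_pos": [0,0,-0.13],"turn": [0,0,0]},{"delta_pos": [0,0,-0.23],"turn": [0,0,0]},{"delta_pos": [0,0,-0.3],"turn": [0,0,0]},{"delta_pos": [0,0,-0.32],"turn": [0,0,0]},{"delta_pos": [0,0,-0.32],"turn": [0,0,0]},{"delta_pos": [0,0,-0.32],"turn": [0,0,0]}]}}

```text
time: 10.55
ee_pos: [0.4374, 0.2023, 0.3214]
ee_rot: [-3.139, -0.002, 2.723]
contact_force: [-0.5, -0.6, -5.0]
gripper_width: 0.0598
gripper_force: 29.9
```

```bash
python3 -c "
from h import *
o=r.get_obs();print(o['ee_pos'],np.degrees(o['ee_rot']),o['contact_force'])
go(.643,-.174,.155,176.4)"
```

```text
[0.43736214 0.20229279 0.32137929] [-1.79825400e+02 -1.01855877e-01  1.55990673e+02] [-0.5366889  -0.62233316 -4.98435187]
go (0.643, -0.174, 0.155, 176.4) delta [-1.3638 -1.0403 -0.0017] turn [-0.0009 -0.0007 -0.1134]
```

Emit:
{"api": "move_arm", "payload": {"plan": [{"delta_pos": [-0.06,-0.045,0],"turn": [0,0,-0.015]},{"delta_pos": [-0.16,-0.12,0],"turn": [0,0,-0.03]},{"delta_pos": [-0.28,-0.215,0],"turn": [0,0,-0.05]},{"delta_pos": [-0.41,-0.315,0],"turn": [0,0,-0.07]},{"delta_pos": [-0.54,-0.415,0],"turn": [0,0,-0.09]},{"delta_pos": [-0.67,-0.515,0],"turn": [0,0,-0.105]},{"delta_pos": [-0.79,-0.605,0],"turn": [0,0,-0.1134]},{"delta_pos": [-0.88,-0.675,0],"turn": [0,0,-0.1134]},{"delta_pos": [-0.93,-0.71,0],"turn": [0,0,-0.1134]},{"delta_pos": [-0.93,-0.71,0],"turn": [0,0,-0.1134]}]}}

```text
time: 11.55
ee_pos: [0.5786, -0.0558, 0.3215]
ee_rot: [-3.14, -0.002, 3.076]
contact_force: [-0.4, -0.5, -4.3]
gripper_width: 0.0598
gripper_force: 29.9
```

```bash
python3 -c "
from h import *
go(.643,-.174,.155,176.4)"
```

```text
go (0.643, -0.174, 0.155, 176.4) delta [-0.2877 -0.4549 -0.0019] turn [-0.0004 -0.0007 -0.0007]
```

Emit:
{"api": "move_arm", "payload": {"plan": [{"delta_pos": [-0.04,-0.06,0],"turn": [0,0,-0.0005]},{"delta_pos": [-0.1,-0.16,0],"turn": [0,0,-0.0005]},{"delta_pos": [-0.18,-0.28,0],"turn": [0,0,-0.0005]},{"delta_pos": [-0.25,-0.39,0],"turn": [0,0,-0.0005]},{"delta_pos": [-0.288,-0.455,0],"turn": [0,0,-0.0005]},{"delta_pos": [-0.288,-0.455,0.04],"turn": [0,0,-0.0005]},{"delta_pos": [-0.288,-0.455,0.1],"turn": [0,0,-0.0005]},{"delta_pos": [-0.288,-0.455,0.16],"turn": [0,0,-0.0005]},{"delta_pos": [-0.288,-0.455,0.2],"turn": [0,0,-0.0005]},{"delta_pos": [-0.288,-0.455,0.215],"turn": [0,0,-0.0005]},{"delta_pos": [-0.288,-0.455,0.215],"turn": [0,0,-0.0005]},{"delta_pos": [-0.288,-0.455,0.215],"turn": [0,0,-0.0005]}]}}

```text
time: 12.75
ee_pos: [0.6431, -0.1722, 0.27]
ee_rot: [-3.14, 0.001, 3.081]
contact_force: [0.3, 0.4, -4.3]
gripper_width: 0.0598
gripper_force: 29.9
```

```bash
python3 -c "
from h import *
go(.643,-.174,.0961,176.4)
print(r.get_obs()['contact_force'])"
```

```text
go (0.643, -0.174, 0.0961, 176.4) delta [-0.0001 -0.0071  0.0277] turn [-0.0006  0.0002  0.0006]
[ 0.32322473  0.35307543 -4.2870344 ]
```

Emit:
{"api": "move_arm", "payload": {"plan": [{"delta_pos": [0,-0.006,0.01],"turn": [0,0,0.0006]},{"delta_pos": [0,-0.006,0.02],"turn": [0,0,0.0006]},{"delta_pos": [0,-0.006,0.027],"turn": [0,0,0.0006]},{"delta_pos": [0,-0.006,0.027],"turn": [0,0,0.0006]}]}}

```text
time: 13.15
ee_pos: [0.6428, -0.174, 0.2631]
ee_rot: [-3.14, 0.0, 3.078]
contact_force: [-0.7, 0.5, -2.9]
gripper_width: 0.0603
gripper_force: 29.9
```

Emit:
{"api": "move_arm", "payload": {"plan": [{"delta_pos": [0,0,0],"turn": [0,0,0]},{"delta_pos": [0,0,0],"turn": [0,0,0]},{"delta_pos": [0,0,0],"turn": [0,0,0]},{"delta_pos": [0,0,0],"turn": [0,0,0]},{"delta_pos": [0,0,-0.05],"turn": [0,0,0]},{"delta_pos": [0,0,-0.15],"turn": [0,0,0]},{"delta_pos": [0,0,-0.3],"turn": [0,0,0]},{"delta_pos": [0,0,-0.45],"turn": [0,0,0]},{"delta_pos": [0,0,-0.5],"turn": [0,0,0]},{"delta_pos": [0,0,-0.5],"turn": [0,0,0]},{"delta_pos": [0,0,-0.5],"turn": [0,0,0]}], "fingers": 1}}

```text
time: 14.25
ee_pos: [0.6425, -0.1735, 0.3868]
ee_rot: [-3.141, -0.001, 3.079]
contact_force: [0.5, 0.4, 0.1]
gripper_width: 0.093
gripper_force: 0.0
```

```bash
python3 -c "
from h import *
go(.40,-.32,.22,180)"
```

```text
go (0.4, -0.32, 0.22, 180) delta [ 0.931  -0.6458  0.001 ] turn [-0.0003 -0.0005 -0.0201]
```

Emit:
{"api": "move_arm", "payload": {"plan": [{"delta_pos": [0.95,-0.9,0],"turn": [0,0,0]},{"delta_pos": [0.95,-0.9,0],"turn": [0,0,0]},{"delta_pos": [0.95,-0.9,0],"turn": [0,0,0]},{"delta_pos": [0.95,-0.9,0],"turn": [0,0,0]},{"delta_pos": [0.95,-0.9,0],"turn": [0,0,0]},{"delta_pos": [0.95,-0.9,0],"turn": [0,0,0]},{"delta_pos": [0.95,-0.9,0],"turn": [0,0,0]},{"delta_pos": [0.95,-0.9,0],"turn": [0,0,0]},{"delta_pos": [0.95,-0.9,0],"turn": [0,0,0]},{"delta_pos": [0.95,-0.9,0],"turn": [0,0,0]}]}}

```text
time: 15.25
ee_pos: [0.3922, -0.3825, 0.3869]
ee_rot: [3.141, -0.001, 3.079]
contact_force: [0.7, 0.5, 0.7]
gripper_width: 0.0926
gripper_force: 0.0
```

```bash
python3 - <<'E'
from h import *
d=read_camera("top"); f=d["frame"]; hsv=cv2.cvtColor(f,cv2.COLOR_BGR2HSV)
cv2.imwrite("pics/t4.png",cv2.resize(f[120:285,225:445],(800,600),interpolation=cv2.INTER_CUBIC))
lt=((hsv[...,1]<35)&(hsv[...,2]>72)).astype(np.uint8)
for n,b in(("left",(240,130,290,200)),("right",(360,130,420,200))):
    c=blob(lt,b); P=onz(d,c,.138); print(n,rect(P)); q=cv2.approxPolyDP(c.reshape(-1,1,2),4,True).reshape(-1,2); print(np.round(onz(d,q,.138)*1000).tolist())
print(r.get_obs()["ee_pos"])
E
```

```text
left (array([641. , 169.7]), 59.0, 79.7, 87.8)
[[681.0, 196.0], [602.0, 198.0], [619.0, 144.0], [676.0, 143.0]]
right (array([ 637. , -170.4]), 58.3, 81.4, 87.1)
[[679.0, -150.0], [621.0, -141.0], [595.0, -195.0], [674.0, -200.0]]
[ 0.39240673 -0.38233745  0.38721506]
```

View pics/t4.png

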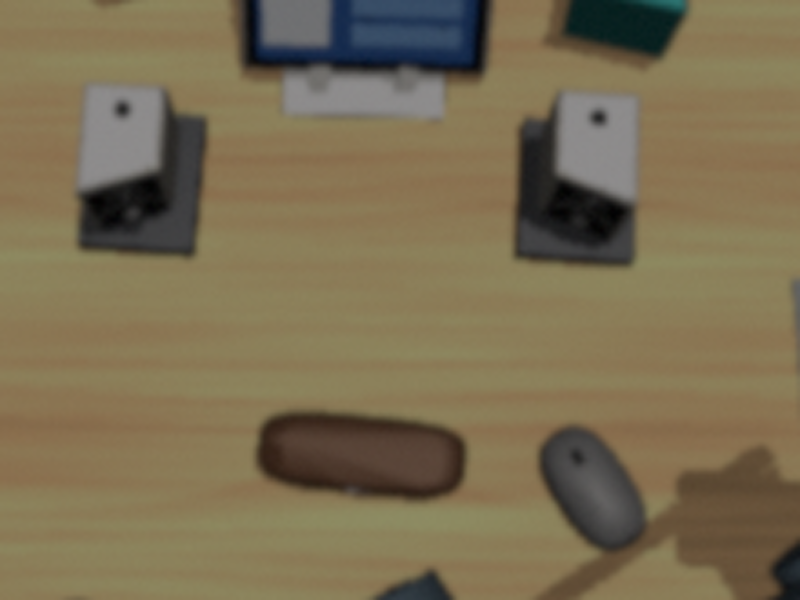

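Both speakers sit centred and square on their pads: left measured at (0.641, 0.170) against pad (0.6415, 0.170), right at (0.637, -0.172) against pad (0.637, -0.1735). Drivers face the robot. Next is the mouse, yaw 33°, buttons far-left at crop (576,455).

```bash
python3 - <<'E'
from h import *
d=read_camera("top"); hsv=cv2.cvtColor(d["frame"],cv2.COLOR_BGR2HSV)
gr=((hsv[...,1]<60)).astype(np.uint8)
c=blob(gr,(365,225,406,275)); print(rect(onz(d,c,.012)),rect(onz(d,c,.018)))
go(.403,-.1815,.12,213);go(.403,-.1815,.022,213)
E
```

```text
(array([ 403.1, -181.7]), 96.5, 53.9, 33.8) (array([ 402.6, -180.9]), 96.1, 53.6, 33.8)
go (0.403, -0.1815, 0.12, 213) delta [0.007  0.8045 0.4017] turn [-0.000e+00 -2.000e-04 -2.028e-01]
go (0.403, -0.1815, 0.022, 213) delta [0.0068 0.8047 0.7937] turn [-0.000e+00 -2.000e-04 -2.028e-01]
```

Emit:
{"api": "move_arm", "payload": {"plan": [{"delta_pos": [0,0.08,0.02],"turn": [0,0,-0.04]},{"delta_pos": [0,0.22,0.08],"turn": [0,0,-0.08]},{"delta_pos": [0,0.38,0.15],"turn": [0,0,-0.12]},{"delta_pos": [0.005,0.54,0.23],"turn": [0,0,-0.16]},{"delta_pos": [0.007,0.68,0.3],"turn": [0,0,-0.19]},{"delta_pos": [0.007,0.77,0.36],"turn": [0,0,-0.205]},{"delta_pos": [0.007,0.8045,0.4],"turn": [0,0,-0.205]},{"delta_pos": [0.007,0.8045,0.4],"turn": [0,0,-0.205]},{"delta_pos": [0.007,0.8045,0.46],"turn": [0,0,-0.205]},{"delta_pos": [0.007,0.8045,0.54],"turn": [0,0,-0.205]},{"delta_pos": [0.007,0.8045,0.61],"turn": [0,0,-0.205]},{"delta_pos": [0.007,0.8045,0.68],"turn": [0,0,-0.205]},{"delta_pos": [0.007,0.8045,0.74],"turn": [0,0,-0.205]},{"delta_pos": [0.007,0.8045,0.77],"turn": [0,0,-0.205]},{"delta_pos": [0.007,0.8045,0.77],"turn": [0,0,-0.205]},{"delta_pos": [0.007,0.8045,0.77],"turn": [0,0,-0.205]}]}}

```text
time: 16.95
ee_pos: [0.4029, -0.1835, 0.1958]
ee_rot: [-3.139, -0.001, -2.561]
contact_force: [-0.6, -0.3, 0.6]
gripper_width: 0.0933
gripper_force: 0.0
```

```bash
python3 -c "
from h import *
go(.403,-.1815,.0215,213.5)"
```

```text
go (0.403, -0.1815, 0.0215, 213.5) delta [-0.0046  0.0065  0.0293] turn [-0.0007 -0.0002 -0.0014]
```

Emit:
{"api": "move_arm", "payload": {"plan": [{"delta_pos": [-0.004,0.006,0.015],"turn": [0,0,-0.001]},{"delta_pos": [-0.004,0.006,0.029],"turn": [0,0,-0.001]},{"delta_pos": [-0.004,0.006,0.029],"turn": [0,0,-0.001]},{"delta_pos": [-0.004,0.006,0.029],"turn": [0,0,-0.001]}]}}

```text
time: 17.35
ee_pos: [0.4025, -0.1809, 0.1881]
ee_rot: [-3.14, -0.001, -2.557]
contact_force: [-0.6, 0.8, -0.1]
gripper_width: 0.0929
gripper_force: 0.0
```

Emit:
{"api": "move_arm", "payload": {"plan": [{"delta_pos": [0,0,0],"turn": [0,0,0]},{"delta_pos": [0,0,0],"turn": [0,0,0]},{"delta_pos": [0,0,0],"turn": [0,0,0]},{"delta_pos": [0,0,0],"turn": [0,0,0]},{"delta_pos": [0,0,0],"turn": [0,0,0]},{"delta_pos": [0,0,0],"turn": [0,0,0]},{"delta_pos": [0,0,0],"turn": [0,0,0]},{"delta_pos": [0,0,0],"turn": [0,0,0]}], "fingers": -1}}

```text
time: 18.15
ee_pos: [0.4025, -0.181, 0.1881]
ee_rot: [-3.14, -0.001, -2.558]
contact_force: [0.5, -0.1, 0.4]
gripper_width: 0.0561
gripper_force: 30.0
```

Emit:
{"api": "move_arm", "payload": {"plan": [{"delta_pos": [0,0,-0.05],"turn": [0,0,0]},{"delta_pos": [0,0,-0.13],"turn": [0,0,0]},{"delta_pos": [0,0,-0.22],"turn": [0,0,0]},{"delta_pos": [0,0,-0.28],"turn": [0,0,0]},{"delta_pos": [0,0,-0.3],"turn": [0,0,0]},{"delta_pos": [0,0,-0.3],"turn": [0,0,0]}]}}

```text
time: 18.75
ee_pos: [0.4025, -0.1808, 0.2634]
ee_rot: [-3.139, -0.001, -2.557]
contact_force: [-0.1, 0.5, -1.6]
gripper_width: 0.0559
gripper_force: 30.0
```

```bash
python3 -c "
from h import *
print(r.get_obs()['contact_force'],r.get_obs()['gripper_width'])
go(.4783,-.4241,.095,182.7);go(.4783,-.4241,.026,182.7)"
```

```text
[-0.142543    0.46017621 -1.59773236] 0.0558761509129406
go (0.4783, -0.4241, 0.095, 182.7) delta [ 0.2838 -0.9788  0.0078] turn [-0.0007 -0.      0.1709]
go (0.4783, -0.4241, 0.026, 182.7) delta [ 0.2837 -0.9782  0.2838] turn [-0.0007 -0.      0.1709]
```

Emit:
{"api": "move_arm", "payload": {"plan": [{"delta_pos": [0.02,-0.08,0],"turn": [0,0,0.03]},{"delta_pos": [0.06,-0.22,0],"turn": [0,0,0.07]},{"delta_pos": [0.11,-0.38,0],"turn": [0,0,0.11]},{"delta_pos": [0.16,-0.55,0],"turn": [0,0,0.15]},{"delta_pos": [0.21,-0.72,0],"turn": [0,0,0.171]},{"delta_pos": [0.25,-0.86,0],"turn": [0,0,0.171]},{"delta_pos": [0.275,-0.95,0.01],"turn": [0,0,0.171]},{"delta_pos": [0.284,-0.979,0.04],"turn": [0,0,0.171]},{"delta_pos": [0.284,-0.979,0.1],"turn": [0,0,0.171]},{"delta_pos": [0.284,-0.979,0.17],"turn": [0,0,0.171]},{"delta_pos": [0.284,-0.979,0.22],"turn": [0,0,0.171]},{"delta_pos": [0.284,-0.979,0.25],"turn": [0,0,0.171]},{"delta_pos": [0.284,-0.979,0.26],"turn": [0,0,0.171]},{"delta_pos": [0.284,-0.979,0.26],"turn": [0,0,0.171]},{"delta_pos": [0.284,-0.979,0.26],"turn": [0,0,0.171]}]}}

```text
time: 20.25
ee_pos: [0.4785, -0.4243, 0.1991]
ee_rot: [-3.139, 0.0, -3.095]
contact_force: [0.3, 0.7, -1.4]
gripper_width: 0.0558
gripper_force: 30.0
```

```bash
python3 -c "
from h import *
go(.4783,-.4241,.0244,182.7)"
```

```text
go (0.4783, -0.4241, 0.0244, 182.7) delta [0.0006 0.0008 0.0308] turn [-0.0008  0.0001 -0.    ]
```

Emit:
{"api": "move_arm", "payload": {"plan": [{"delta_pos": [0,0,0.015],"turn": [-0.0006,0,0]},{"delta_pos": [0,0,0.03],"turn": [-0.0006,0,0]},{"delta_pos": [0,0,0.03],"turn": [-0.0006,0,0]},{"delta_pos": [0,0,0.03],"turn": [-0.0006,0,0]}]}}

```text
time: 20.65
ee_pos: [0.4783, -0.4244, 0.191]
ee_rot: [-3.142, 0.0, -3.095]
contact_force: [0.5, -0.6, 0.1]
gripper_width: 0.0557
gripper_force: 30.0
```

Emit:
{"api": "move_arm", "payload": {"plan": [{"delta_pos": [0,0,0],"turn": [0,0,0]},{"delta_pos": [0,0,0],"turn": [0,0,0]},{"delta_pos": [0,0,0],"turn": [0,0,0]},{"delta_pos": [0,0,0],"turn": [0,0,0]},{"delta_pos": [0,0,-0.05],"turn": [0,0,0]},{"delta_pos": [0,0,-0.15],"turn": [0,0,0]},{"delta_pos": [0,0,-0.3],"turn": [0,0,0]},{"delta_pos": [0,0,-0.45],"turn": [0,0,0]},{"delta_pos": [0,0,-0.6],"turn": [0,0,0]},{"delta_pos": [0,0,-0.7],"turn": [0,0,0]},{"delta_pos": [0,0,-0.7],"turn": [0,0,0]}], "fingers": 1}}

```text
time: 21.75
ee_pos: [0.4789, -0.4249, 0.3719]
ee_rot: [-3.134, 0.005, -3.095]
contact_force: [0.4, -0.4, 0.4]
gripper_width: 0.0926
gripper_force: 0.0
```

```bash
python3 - <<'E'
from h import *
go(.427,-.2,.19,90);go(.427,-.005,.19,85)
s=read_camera("side");d=read_camera("top")
cv2.imwrite("pics/t5.png",np.hstack([cv2.resize(s["frame"][80:240,280:440],(400,400)),cv2.resize(d["frame"][150:310,370:530],(400,400))]))
E
```

```text
go (0.427, -0.2, 0.19, 90) delta [0.1652 0.9089 0.0518] turn [-4.00e-04  3.20e-03  5.15e-01]
go (0.427, -0.005, 0.19, 85) delta [0.1285 1.688  0.0462] turn [-3.000e-04  3.300e-03  5.427e-01]
```

View pics/t5.png

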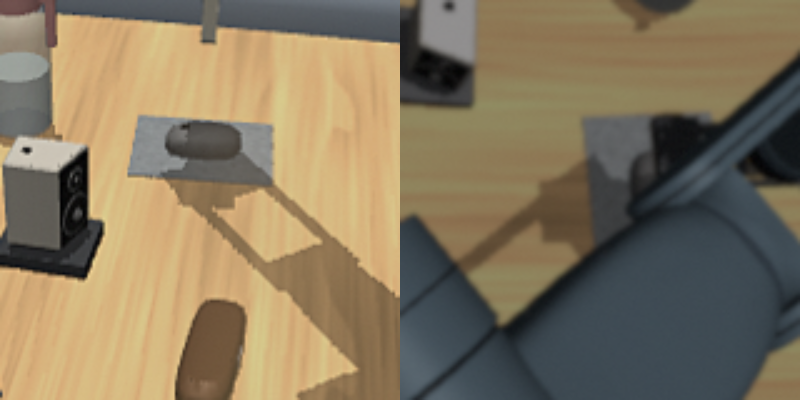

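The mouse sits on the mat, roughly central. I'll measure it once the arm is clear on the way to the case.

Emit:
{"api": "move_arm", "payload": {"plan": [{"delta_pos": [0.16,0.91,0.04],"turn": [0,0,0.54]},{"delta_pos": [0.16,0.91,0.04],"turn": [0,0,0.54]},{"delta_pos": [0.16,0.91,0.04],"turn": [0,0,0.54]},{"delta_pos": [0.16,0.91,0.04],"turn": [0,0,0.54]},{"delta_pos": [0.16,0.91,0.04],"turn": [0,0,0.54]},{"delta_pos": [0.16,0.91,0.04],"turn": [0,0,0.54]},{"delta_pos": [0.16,0.91,0.04],"turn": [0,0,0.54]},{"delta_pos": [0.16,0.91,0.04],"turn": [0,0,0.54]},{"delta_pos": [0.16,0.91,0.04],"turn": [0,0,0.54]},{"delta_pos": [0.16,0.91,0.04],"turn": [0,0,0.54]},{"delta_pos": [0.16,0.91,0.04],"turn": [0,0,0.54]},{"delta_pos": [0.16,0.91,0.04],"turn": [0,0,0.54]},{"delta_pos": [0.16,0.91,0.04],"turn": [0,0,0.54]},{"delta_pos": [0.16,0.91,0.04],"turn": [0,0,0.54]},{"delta_pos": [0.16,0.91,0.04],"turn": [0,0,0.54]}]}}

```text
time: 23.35
ee_pos: [0.4275, -0.1988, 0.3554]
ee_rot: [-3.14, -0.001, 1.493]
contact_force: [-0.3, 1.3, -0.5]
gripper_width: 0.0928
gripper_force: 0.0
```

```bash
python3 - <<'E'
from h import *
d=read_camera("top"); f=d["frame"]; hsv=cv2.cvtColor(f,cv2.COLOR_BGR2HSV)
gr=((hsv[...,1]<60)).astype(np.uint8); c=blob(gr,(430,180,515,275)); print("mat",rect(onz(d,c,.003)))
v=cv2.GaussianBlur(hsv[...,2],(3,3),0); print("v mat",v[205,460],"mouse",v[228,472],v[240,472],v[215,472])
cv2.imwrite("pics/t6.png",cv2.resize(f[180:280,430:520],(540,600),interpolation=cv2.INTER_CUBIC))
s=read_camera("side"); sh=cv2.cvtColor(s["frame"],cv2.COLOR_BGR2HSV)
br=((hsv[...,2]<100)&(hsv[...,1]>60)).astype(np.uint8)
for z in(.01,.019): print("case",rect(onz(d,blob(br,(290,225,360,262)),z)))
go(.426,-.005,.1,84.8)
E
```

```text
mat (array([ 494.9, -420.4]), 270.9, 167.8, 8.0)
v mat 76 mouse 77 76 69
case (array([422.7, -13.8]), 179.8, 72.5, 87.9)
case (array([421.9, -13.7]), 178.6, 72.0, 87.9)
go (0.426, -0.005, 0.1, 84.8) delta [ 0.7725 -0.0665  0.3555] turn [-0.0003 -0.0002  0.004 ]
```

View pics/t6.png

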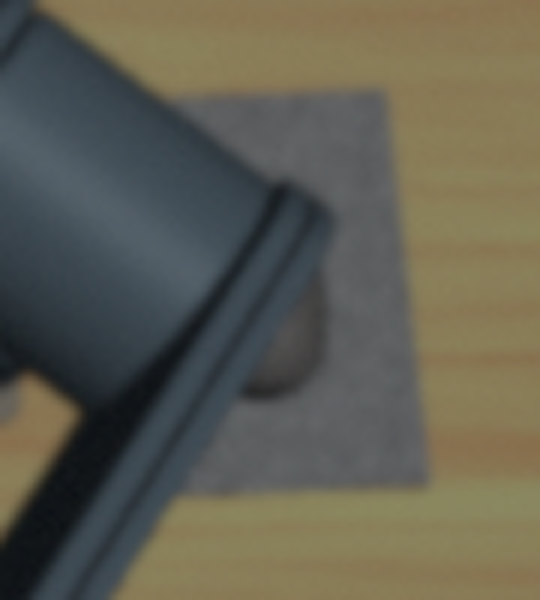

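Emit:
{"api": "move_arm", "payload": {"plan": [{"delta_pos": [0.1,-0.01,0.02],"turn": [0,0,0.004]},{"delta_pos": [0.26,-0.02,0.06],"turn": [0,0,0.004]},{"delta_pos": [0.43,-0.035,0.12],"turn": [0,0,0.004]},{"delta_pos": [0.59,-0.05,0.2],"turn": [0,0,0.004]},{"delta_pos": [0.71,-0.06,0.27],"turn": [0,0,0.004]},{"delta_pos": [0.765,-0.066,0.33],"turn": [0,0,0.004]},{"delta_pos": [0.7725,-0.0665,0.355],"turn": [0,0,0.004]},{"delta_pos": [0.7725,-0.0665,0.355],"turn": [0,0,0.004]},{"delta_pos": [0.7725,-0.0665,0.355],"turn": [0,0,0.004]}]}}

```text
time: 24.35
ee_pos: [0.4268, -0.0059, 0.2678]
ee_rot: [3.141, 0.0, 1.479]
contact_force: [0.9, -0.5, 0.6]
gripper_width: 0.0929
gripper_force: 0.0
```

```bash
python3 - <<'E'
from h import *
d=read_camera("top"); f=d["frame"]; hsv=cv2.cvtColor(f,cv2.COLOR_BGR2HSV)
gr=((hsv[...,1]<60)).astype(np.uint8); c=blob(gr,(430,180,515,275)); print("mat",rect(onz(d,c,.003)))
s=read_camera("side")
cv2.imwrite("pics/t7.png",np.hstack([cv2.resize(f[185:275,430:520],(400,400),interpolation=cv2.INTER_CUBIC),cv2.resize(s["frame"][150:260,320:430],(400,400))]))
go(.426,-.005,.021,84.8)
E
```

```text
mat (array([ 478.4, -424.1]), 191.0, 151.3, 2.7)
go (0.426, -0.005, 0.021, 84.8) delta [ 0.0039 -0.0042  0.3203] turn [ 0.0004  0.     -0.0006]
```

View pics/t7.png

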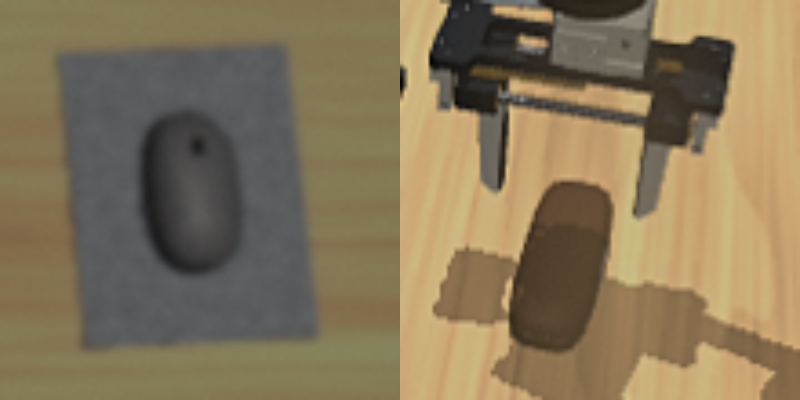

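The mouse is centred on the mat to within about 2 mm after parallax and aligned with it, buttons away from the robot. The fingers straddle the case, so I'll descend.

Emit:
{"api": "move_arm", "payload": {"plan": [{"delta_pos": [0.003,-0.004,0.04],"turn": [0,0,-0.0006]},{"delta_pos": [0.003,-0.004,0.11],"turn": [0,0,-0.0006]},{"delta_pos": [0.003,-0.004,0.18],"turn": [0,0,-0.0006]},{"delta_pos": [0.003,-0.004,0.24],"turn": [0,0,-0.0006]},{"delta_pos": [0.003,-0.004,0.28],"turn": [0,0,-0.0006]},{"delta_pos": [0.003,-0.004,0.31],"turn": [0,0,-0.0006]},{"delta_pos": [0.003,-0.004,0.318],"turn": [0,0,-0.0006]},{"delta_pos": [0.003,-0.004,0.318],"turn": [0,0,-0.0006]},{"delta_pos": [0.003,-0.004,0.318],"turn": [0,0,-0.0006]}]}}

```text
time: 25.35
ee_pos: [0.4256, -0.0043, 0.1882]
ee_rot: [3.141, -0.0, 1.481]
contact_force: [0.4, -0.7, 0.3]
gripper_width: 0.093
gripper_force: 0.0
```

Emit:
{"api": "move_arm", "payload": {"plan": [{"delta_pos": [0,0,0],"turn": [0,0,0]},{"delta_pos": [0,0,0],"turn": [0,0,0]},{"delta_pos": [0,0,0],"turn": [0,0,0]},{"delta_pos": [0,0,0],"turn": [0,0,0]},{"delta_pos": [0,0,0],"turn": [0,0,0]},{"delta_pos": [0,0,0],"turn": [0,0,0]},{"delta_pos": [0,0,0],"turn": [0,0,0]},{"delta_pos": [0,0,0],"turn": [0,0,0]}], "fingers": -1}}

```text
time: 26.15
ee_pos: [0.4254, -0.0042, 0.1879]
ee_rot: [-3.141, -0.0, 1.481]
contact_force: [-0.4, 0.2, 1.0]
gripper_width: 0.0566
gripper_force: 30.0
```

Emit:
{"api": "move_arm", "payload": {"plan": [{"delta_pos": [0,0,-0.04],"turn": [0,0,0]},{"delta_pos": [0,0,-0.1],"turn": [0,0,0]},{"delta_pos": [0,0,-0.16],"turn": [0,0,0]},{"delta_pos": [0,0,-0.2],"turn": [0,0,0]},{"delta_pos": [0,0,-0.2],"turn": [0,0,0]},{"delta_pos": [0,0,-0.2],"turn": [0,0,0]}]}}

```text
time: 26.75
ee_pos: [0.4252, -0.0042, 0.2379]
ee_rot: [3.142, -0.0, 1.481]
contact_force: [0.7, 0.1, -0.4]
gripper_width: 0.0565
gripper_force: 30.0
```

```bash
python3 - <<'E'
from h import *
s=read_camera("side");cv2.imwrite("pics/t8.png",cv2.resize(s["frame"][130:290,220:440],(770,560)))
print(r.get_obs()["contact_force"]);go(.636,-.005,.07,90.3)
E
```

```text
[-0.31303938  0.53450616 -0.94588286]
go (0.636, -0.005, 0.07, 90.3) delta [0.0721 0.8408 0.0014] turn [-0.0003 -0.0002 -0.0301]
```

View pics/t8.png

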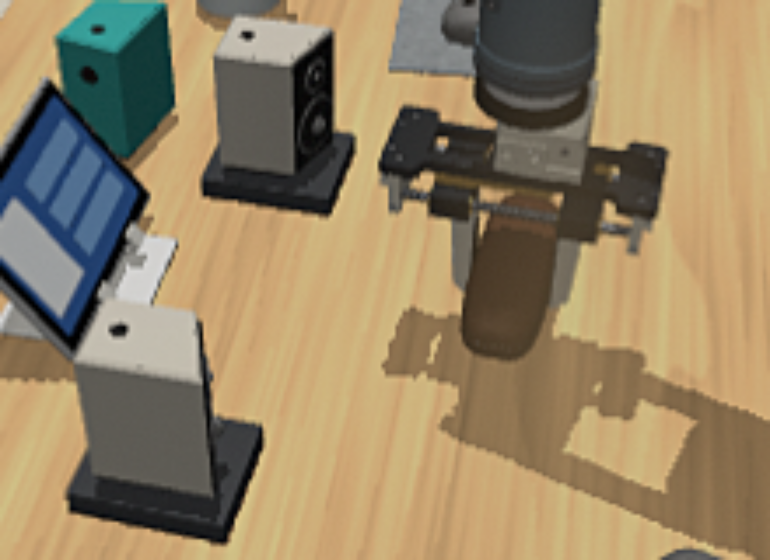

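The case is held level and the path is clear. Move it in front of the tablet.

Emit:
{"api": "move_arm", "payload": {"plan": [{"delta_pos": [0.005,0.06,0],"turn": [0,0,-0.01]},{"delta_pos": [0.015,0.18,0],"turn": [0,0,-0.02]},{"delta_pos": [0.03,0.33,0],"turn": [0,0,-0.03]},{"delta_pos": [0.042,0.49,0],"turn": [0,0,-0.03]},{"delta_pos": [0.055,0.64,0],"turn": [0,0,-0.03]},{"delta_pos": [0.065,0.76,0],"turn": [0,0,-0.03]},{"delta_pos": [0.072,0.82,0],"turn": [0,0,-0.03]},{"delta_pos": [0.072,0.841,0.02],"turn": [0,0,-0.03]},{"delta_pos": [0.072,0.841,0.06],"turn": [0,0,-0.03]},{"delta_pos": [0.072,0.841,0.11],"turn": [0,0,-0.03]},{"delta_pos": [0.072,0.841,0.15],"turn": [0,0,-0.03]},{"delta_pos": [0.072,0.841,0.17],"turn": [0,0,-0.03]},{"delta_pos": [0.072,0.841,0.17],"turn": [0,0,-0.03]},{"delta_pos": [0.072,0.841,0.17],"turn": [0,0,-0.03]}]}}

```text
time: 28.2
ee_pos: [0.6362, -0.0051, 0.1954]
ee_rot: [-3.141, -0.0, 1.576]
contact_force: [-0.4, 0.0, -0.9]
gripper_width: 0.0565
gripper_force: 30.0
```

```bash
python3 - <<'E'
from h import *
go(.636,-.005,.0213,90.3)
E
```

```text
go (0.636, -0.005, 0.0213, 90.3) delta [ 0.0003 -0.001   0.0285] turn [-0.0001 -0.0001 -0.0001]
```

Emit:
{"api": "move_arm", "payload": {"plan": [{"delta_pos": [0,0,0.015],"turn": [0,0,0]},{"delta_pos": [0,0,0.028],"turn": [0,0,0]},{"delta_pos": [0,0,0.028],"turn": [0,0,0]},{"delta_pos": [0,0,0.028],"turn": [0,0,0]}]}}

```text
time: 28.6
ee_pos: [0.6363, -0.005, 0.1883]
ee_rot: [-3.141, -0.0, 1.576]
contact_force: [0.4, -0.3, -0.8]
gripper_width: 0.0569
gripper_force: 30.0
```

Emit:
{"api": "move_arm", "payload": {"plan": [{"delta_pos": [0,0,0],"turn": [0,0,0]},{"delta_pos": [0,0,0],"turn": [0,0,0]},{"delta_pos": [0,0,0],"turn": [0,0,0]},{"delta_pos": [0,0,0],"turn": [0,0,0]},{"delta_pos": [0,0,-0.05],"turn": [0,0,0]},{"delta_pos": [0,0,-0.15],"turn": [0,0,0]},{"delta_pos": [0,0,-0.3],"turn": [0,0,0]},{"delta_pos": [0,0,-0.45],"turn": [0,0,0]},{"delta_pos": [0,0,-0.6],"turn": [0,0,0]},{"delta_pos": [0,0,-0.75],"turn": [0,0,0]},{"delta_pos": [0,0,-0.8],"turn": [0,0,0]},{"delta_pos": [0,0,-0.8],"turn": [0,0,0]}], "fingers": 1}}

```text
time: 29.8
ee_pos: [0.6366, -0.0052, 0.3915]
ee_rot: [3.136, 0.001, 1.576]
contact_force: [0.2, 0.3, 0.0]
gripper_width: 0.093
gripper_force: 0.0
```

Emit:
{"api": "move_arm", "payload": {"plan": [{"delta_pos": [0.5,-0.9,-0.1],"turn": [0,0,0]},{"delta_pos": [0.5,-0.9,-0.1],"turn": [0,0,0]},{"delta_pos": [0.5,-0.9,-0.1],"turn": [0,0,0]},{"delta_pos": [0.5,-0.9,-0.1],"turn": [0,0,0]},{"delta_pos": [0.5,-0.9,-0.1],"turn": [0,0,0]},{"delta_pos": [0.5,-0.9,-0.1],"turn": [0,0,0]},{"delta_pos": [0.5,-0.9,-0.1],"turn": [0,0,0]},{"delta_pos": [0.5,-0.9,-0.1],"turn": [0,0,0]}]}}

```text
time: 30.6
ee_pos: [0.4116, 0.1185, 0.4127]
ee_rot: [-3.141, -0.0, 1.576]
contact_force: [-0.5, 0.6, -0.2]
gripper_width: 0.093
gripper_force: 0.0
```

Emit:
{"api": "move_arm", "payload": {"plan": [{"delta_pos": [0.95,0,0],"turn": [0,0,0]},{"delta_pos": [0.95,0,0],"turn": [0,0,0]},{"delta_pos": [0.95,0,0],"turn": [0,0,0]},{"delta_pos": [0.95,0,0],"turn": [0,0,0]},{"delta_pos": [0.95,0,0],"turn": [0,0,0]},{"delta_pos": [0.95,0,0],"turn": [0,0,0]},{"delta_pos": [0.95,0,0],"turn": [0,0,0]}]}}

```text
time: 31.3
ee_pos: [0.411, 0.3566, 0.4118]
ee_rot: [-3.139, 0.001, 1.576]
contact_force: [-0.8, 0.0, 0.6]
gripper_width: 0.0929
gripper_force: 0.0
```

```bash
python3 - <<'E'
from h import *
d=read_camera("top"); f=d["frame"]; hsv=cv2.cvtColor(f,cv2.COLOR_BGR2HSV)
cv2.imwrite("pics/t9.png",cv2.resize(f[90:285,230:490],(800,600),interpolation=cv2.INTER_CUBIC))
br=((hsv[...,2]<100)&(hsv[...,1]>60)).astype(np.uint8)
for z in(.01,.019): print("case",rect(onz(d,blob(br,(288,150,362,200)),z)))
lt=((hsv[...,1]<35)&(hsv[...,2]>72)).astype(np.uint8)
for n,b in(("left",(240,130,290,200)),("right",(360,130,420,200))): print(n,rect(onz(d,blob(lt,b),.138)))
sub=f[185:275,435:510].astype(float); 
print(r.get_obs()["ee_pos"])
E
```

```text
case (array([638.5,  -5.1]), 62.4, 158.7, 0.5)
case (array([636.1,  -5. ]), 62.0, 157.6, 0.5)
left (array([641. , 169.7]), 58.8, 79.6, 87.9)
right (array([ 638.1, -170.6]), 58.1, 79.1, 87.1)
[0.41087144 0.35574994 0.41215043]
```

View pics/t9.png

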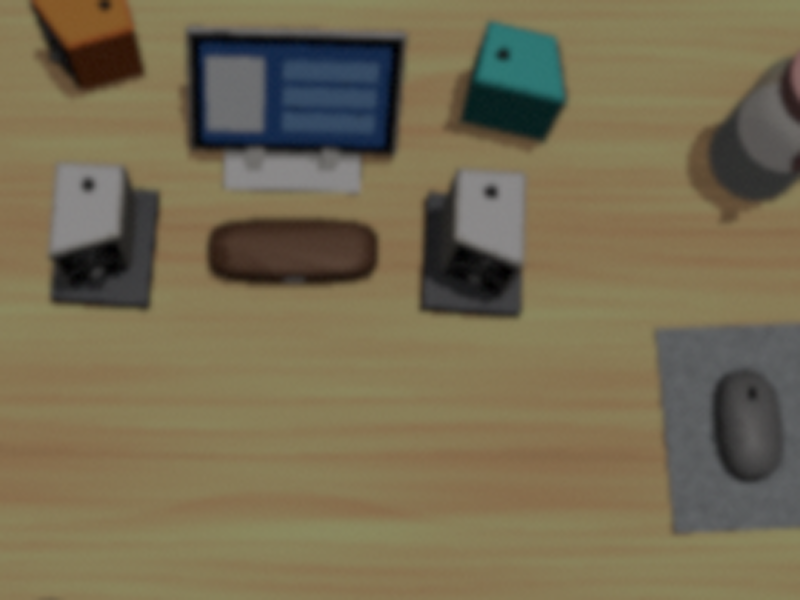

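The overview shows everything in place. The speakers are on their pads at (88,225) and (485,235) with drivers to the front. The case is centred under the tablet at (292,250): (0.636, -0.005), 0.5° off, about 34 mm gap. The mouse is on its mat at (748,425). The robot touches nothing, so I'm handing the job in.

```bash
python3 -c "
from cell import workorder
print(workorder.job_done())"
```

```text
the job is handed in; nothing more can be done
None
```

The job is handed in, with no verdict returned: both speakers stand on their pads with drivers to the front (told apart by flank shape, not starting side), the mouse is on its mat, and the case lies centred in front of the tablet with a gap of about 34 mm. The tumbler wasn't touched.

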